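# Run the loaded bed of a stamping press home and lock it with its cam lever

## Robot

A 6-joint arm with a two-finger parallel gripper is mounted at the origin on the work surface; the furniture and walls round the work are solid. World frame = base frame: x ahead of the robot, y to its left, z up, the work surface at z = 0. Lengths are in m, angles in rad, forces in N, time in s.
With the tool pointing down it reaches from about 0.425 to 0.925 m from the base axis. Payload 12.5 kg.
Tool frame: the origin (TCP) lies at the very end of the fingers, on their centre line; the grasp point (between the pads) lies 19 mm behind it; x points along the fingers, z is the direction in which the jaws open and shut, and the axes are right-handed (so a half turn about x gives the same grasp; the last joint's range is limited). The gripper opens to 85 mm and grips with 20 to 120 N. Pads are 22 mm wide; open, the fingers measure 114 mm over their backs; the gripper's body (76 mm by 85 mm) begins 54 mm behind the grasp point. The pads swing forward as they close: fully open they stand 13 mm farther back than shut.
Start: joints at [1.169, 0.491, 1.559, -0, 1.092, -0.106], TCP at [0.182, 0.598, 0.231] pointing down, gripper open.
Joint ranges: [-3.1, 3.1], [-0.84, 2.19], [0.05, 2.79], [-1.13, 4.28], [0.06, 2.93], [-2.69, 2.69]. Speed limits (rad/s): [2.22, 2.22, 2.79, 3.14, 3.14, 3.14].

## Interface

Orientations are given as a unit quaternion [w, x, y, z].
In Python, from cell import manip gives the robot as it stands.
- The arm moves only by the tool servo_tool, never from a script. Its argument "increments" is a list of rows, each an object of numbers: "claw": the finger opening in mm, from 0 to 85.4; "x", "y", "z": the shift along the world's x, y, z in mm; "ax", "ay", "az": the turn, a rotation vector about the world's x, y, z in rad. A call has 1 to 5 rows; each row shifts and turns the commanded pose from where the row before left it; what a row does not reach is not made up. A row lasts 1/12 s, in which the tool goes at most 41.7 mm and 7.16 degrees, less where a joint would pass 70% of its speed; a pose out of reach is approached as far as the arm can. A call with a gripper value outside its range is refused whole. The fingers move at their own pace and stop on an object; "force" is the grip in N (left out, the last holds). Time passes only in rows, so rows that do not move let the fingers close. It gives the time, the measured TCP pose, the force and the opening at its end, in the units of the state.
- manip.observe(): the state, without advancing time (a new reading comes with each control period).
- manip.capture(name): name is "scene" or "top" or "wrist"; returns (picture, depth): 400x640x3 uint8, red, green, blue; 400x640 float32, m along the optical axis (not along the pixel's ray), 0 where there is no reading.
- manip.camera_params(name): a dict with "camera_matrix" (3x3 intrinsics, pixels), "origin" and "attitude" of the camera in the world; the wrist camera has in their place "hand_eye" (4x4, takes a point from camera to tool coordinates, whose origin is the TCP and whose axes are the tool frame's). Camera axes: x right, y up, looking along -z (the intrinsics and any distortion apply to the point x, -y, -z); pixel columns grow to the right and rows downward; lengths in m; the calibration is good to about 2 mm. A picture is of the moment at which its call begins: read the wrist's pose just before it. camera_params takes no time and is no camera call.
- manip.close_job(): hands the job in, once; it reports no verdict.
Trained networks look in the newest picture that a camera, given by its name, has taken for a name from the list of things; names that differ only in an ending like _2 or _b are one class to them, and where a whole thing is asked for, a point or a joint stands for the part that bears it (a point fixed in the world has none). Each returns a list of dicts, best first, with "confidence" (0 to 1); they miss things now and then, are a little off and sometimes report something else, mostly with a low value. They report only what shows in the picture. A call takes as long as a camera call.
- manip.silhouettes(camera, label): "pixels" (400x640 bool, what is visible of it) and "bbox" ([left, top, right, bottom] in pixels, round what is visible of it).
The state is a dict: "t": time; "joint_pos": joint angles; "qd": joint speeds; "effort": joint torques, N m; "tool_pos": TCP position; "ee_rot": TCP orientation; "contact_force": force on the tool from outside, world axes, zero at the start; "wrist_torque": the same for the moment, N m; "gripper_width": finger opening in m.
Only numpy, scipy, OpenCV 4.12 (cv2) and the standard library are available. Lean on these libraries where they do the work, as an engineer would, in place of code of your own. Each camera call takes 0.05 s, during which the arm holds its last target. There are 200 camera calls.

## Task

A notebook lies ready for stamping on the drawn-out bed of the small bench press. Push the bed fully home under the head, against its end stop, and only then flip the red cam lever right over and down flat so that the bed is locked there. Leave the notebook lying flat against its two low brass stop strips, do not disturb the other things on the bench, and let go of everything.

Things in the scene. Friction and masses are not known exactly. Their poses are not given: they have to be found in the camera images.
- press: Grey C-frame bench press, fixed. Origin on the bench under the centre of its head; x from its open front to the column at its back, y along the bed's slide towards the end stop, z up. Foot 24 mm high: x -88..100, y -200..110 mm. Column x 56..102, y -50..50. Ram under the head with a die block x -25..25, y -36..36, z 102..128. Operating arm on the +y side of the head, leaning back, top z 415.
- head_edge (a point): Lower front corner of the overhanging head on its -y side: x -77, y -70, z 252 mm in the press frame. Head: x -77..105, y -70..70, z 252..322 mm. With the bed home the head leaves no room for an upright gripper at the lever: it is reached with the tool leaning about 40 to 45 degrees, from the press's -y side, fingers pointing to +y and down in under the head.
- bed (a joint): Slide of the aluminium bed along the press's y (m). 0 = home against the end stop; grows as the bed is drawn out to the press's -y side, at most 0.12. Slides with about 3 N plus a drag of 12 N per m/s while the lever is free. Bed top z 54 mm; when home it covers x -50..50, y -128..87 mm in the press frame.
- bed_handle (a point): Middle of the top bar of the black bow handle at the bed's outer (-y) end. Bar 12 mm thick, 64 mm long along the press's x, open below down to the bed top. It moves with the bed; when home it is at x 0, y -120, z 90 mm in the press frame. Push it towards the press's +y to send the bed home. Axes as the press.
- bed_mark (a point): Point on the bed's upper face, moving with it, where the centre of the notebook's underside belongs. Axes as the press. When home: x -4, y 0, z 54 mm in the press frame.
- cam_lever (a joint): Hinge of the red cam lever on the bed's front edge (rad), pin along the press's x. 0 = upright, bed free. Grows as it is flipped over towards the press's +y (the homing direction); 1.55 = lying flat, at its stop: the cam jams on the steel lock bar. From about 0.8 the cam bites (4 to 12 N at the grip, more if quick); past 1.42 it is over centre. It stays where it is left.
- lever_pivot (a point): Centre of the lever's pin: x -62.5, y -65 (when the bed is home), z 66.5 mm in the press frame; moves with the bed and turns with the lever.
- lever_grip (a point): Middle of the lever's red grip, 57 mm from the pin. The grip is 36 mm long (39 to 75 mm from the pin), 21 mm wide along the pin and 12 mm thick. Upright its end is at z 142 mm. Its z axis points from the pin to the grip's end.
- notebook: Dark blue hardback notebook, 84 x 126 x 13 mm, loose, lying flat on the bed against a low brass strip (6 mm high) at its back (+x) edge and one at its +y edge. Origin at the centre of its underside, axes as the press when in place.
- brass_weight: Turned brass weight 59 mm wide, 90 mm tall, standing on the bench beside the press on its +y side; leave it alone. Origin at the centre of its underside.
- needle_tin: Flat green tin, 41 x 75 x 16 mm, loose on the bench on the press's -y side; leave it alone. Origin at the centre of its underside.
- masking_tape: Roll of tape lying flat, 100 mm across, 25 mm high, loose on the bench on the press's -y side; leave it alone. Origin at the centre of its underside.

How it is judged:
By the outcome, as a careful person would: the job done as asked, in the order asked, and still so for the second after the job is handed in, with the robot touching nothing.
It also fails if it takes over 40 s, if anything falls off the work surface, if the arm or the gripper's body presses on something with over 40 N, if the wrist force passes 120 N, or if a joint passes its speed limit or range.

## Working session

There is one attempt and no reset: what is moved stays moved. The work goes in short steps, Python scripts to look and compute and a tool call to move; the robot and the scene stay as the last step left them, time stands still between calls to the robot, and variables do not carry over. Pictures are saved under pics/ and viewed, about 8 in all and at most 12, crops included, and the job is handed in when it is done.

Besides the shell and the picture viewer there is one more tool, called after "Request:" by a JSON object that holds its "method" and its "body", one argument or row to a line. servo_tool: Moves the arm, as the interface text tells. Its arguments: {"type":"object","properties":{"increments":{"type":"array","items":{"type":"object","properties":{"claw":{"type":"number"},"x":{"type":"number"},"y":{"type":"number"},"z":{"type":"number"},"ax":{"type":"number"},"ay":{"type":"number"},"az":{"type":"number"}}}},"force":{"type":"number"}},"required":["increments"]}

```bash
mkdir -p pics; ls; cat > h.py <<'E'
import numpy as np, cv2
from cell import manip
from scipy.spatial.transform import Rotation as R
def cam(name):
    p=manip.camera_params(name); K=np.array(p["camera_matrix"])
    if "hand_eye" in p:
        s=manip.observe(); T=np.eye(4); q=s["ee_rot"]
        T[:3,:3]=R.from_quat([q[1],q[2],q[3],q[0]]).as_matrix(); T[:3,3]=s["tool_pos"]
        return K,T@np.array(p["hand_eye"]),p
    T=np.eye(4); a=np.array(p["attitude"])
    T[:3,:3]=a if a.shape==(3,3) else R.from_quat([a[1],a[2],a[3],a[0]]).as_matrix()
    T[:3,3]=p["origin"]; return K,T,p
def cloud(K,T,d):
    v,u=np.mgrid[:d.shape[0],:d.shape[1]]
    P=np.stack([(u-K[0,2])/K[0,0]*d,-(v-K[1,2])/K[1,1]*d,-d],-1)
    return P@T[:3,:3].T+T[:3,3]
def save(n,im): cv2.imwrite(f"pics/{n}.png",im[:,:,::-1])
E
python3 - <<'E'
from h import *
np.set_printoptions(precision=4,suppress=True)
s=manip.observe(); print(s["t"],s["tool_pos"],s["ee_rot"])
ims=[]
for c in ["scene","top"]:
    K,T,p=cam(c); print(c,p)
    im,d=manip.capture(c); ims.append(im); P=cloud(K,T,d)
    np.savez(c+"0.npz",im=im,d=d,P=P)
    for l in ["press","bed_handle","cam_lever","lever_grip","notebook","brass_weight","needle_tin","masking_tape"]:
        for r in manip.silhouettes(c,l)[:1]:
            m=r["pixels"]&(d>0); Q=P[m]
            print(l,round(r["confidence"],2),r["bbox"],m.sum(), np.median(Q,0) if len(Q) else None, Q.min(0) if len(Q) else '',Q.max(0) if len(Q) else '')
save("a",cv2.resize(np.vstack(ims),(480,600)) if 0 else np.vstack(ims)[::1,::1][:, :])
save("a",cv2.resize(np.vstack(ims),(480,600)))
save("s",ims[0]);save("t",ims[1])
E
```

```text
pics
0.0 [0.1821 0.5976 0.2307] [ 0.5679 -0.4211  0.5686  0.4206]
scene {'camera_matrix': array([[436.5528,   0.    , 321.0429],
       [  0.    , 436.5528, 196.8911],
       [  0.    ,   0.    ,   1.    ]]), 'origin': array([-0.2756, -0.4434,  1.0644]), 'attitude': array([ 0.8062,  0.3162, -0.1773, -0.4675])}
press 0.92 [236.2, 61.0, 346.5, 239.4] 7837 [0.4739 0.1455 0.1253] [ 0.392  -0.0591 -0.8845] [1.3775 1.1324 0.4118]
bed_handle 0.61 [272.5, 182.1, 348.1, 223.9] 1015 [ 0.4749 -0.0061  0.0524] [ 0.4243 -0.0591 -0.0017] [0.6017 0.1817 0.1422]
cam_lever 0.6 [309.0, 194.1, 319.1, 218.8] 124 [0.4357 0.0053 0.1086] [ 0.428  -0.0061  0.0606] [0.5    0.0374 0.1422]
lever_grip 0.47 [311.0, 194.8, 318.4, 217.6] 119 [0.4357 0.0045 0.1015] [ 0.4284 -0.0061  0.0606] [0.4504 0.0173 0.1422]
notebook 0.64 [284.4, 181.0, 326.2, 211.3] 778 [0.489  0.0777 0.0635] [0.444  0.0087 0.0458] [0.5407 0.1402 0.1362]
brass_weight 0.51 [217.1, 169.7, 238.2, 194.6] 292 [0.4304 0.3371 0.0204] [ 0.4093  0.3169 -0.0064] [0.4717 0.3826 0.0904]
needle_tin 0.86 [399.2, 250.8, 431.6, 265.9] 350 [ 0.4759 -0.3112  0
[... 589 characters left out ...]
0.4] 1123 [ 0.4894 -0.0066  0.0559] [ 0.4174 -0.0585 -0.0025] [0.5732 0.1563 0.2779]
lever_grip 0.61 [307.1, 205.1, 320.1, 215.8] 63 [0.4391 0.0085 0.1198] [ 0.4314 -0.0042  0.0651] [0.4554 0.0201 0.1446]
notebook 0.84 [269.3, 180.1, 313.7, 214.9] 1003 [0.4947 0.0668 0.0669] [0.4494 0.0087 0.0501] [0.5405 0.1301 0.264 ]
brass_weight 0.88 [194.4, 220.0, 218.1, 234.2] 316 [0.4352 0.3387 0.0184] [ 0.4114  0.3173 -0.0064] [0.47   0.3772 0.0958]
needle_tin 0.74 [400.4, 184.3, 428.3, 205.5] 303 [ 0.4816 -0.3078  0.0155] [ 0.4535 -0.3487 -0.0032] [ 0.5086 -0.2705  0.0261]
masking_tape 0.77 [426.2, 208.3, 462.4, 242.3] 389 [ 0.3718 -0.3918  0.0235] [ 0.327  -0.4375 -0.0052] [ 0.4251 -0.3388  0.0347]
```

```bash
python3 - <<'E'
from h import *
np.set_printoptions(precision=4,suppress=True)
for c in ["scene","top"]:
    P=np.load(c+"0.npz")["P"].reshape(-1,3)
    reg=(P[:,0]>.35)&(P[:,0]<.7)&(P[:,1]>-.15)&(P[:,1]<.4)
    for n,a,b in [("foot",.018,.030),("bed",.048,.060),("nb",.062,.073),("handle",.088,.101),("levtop",.12,.15),("headtop",.315,.329),("headside",.255,.315)]:
        Q=P[reg&(P[:,2]>a)&(P[:,2]<b)]
        if len(Q)<8: print(c,n,len(Q));continue
        (cx,cy),(w,h),an=cv2.minAreaRect((Q[:,:2]*1000).astype(np.float32))
        print(c,n,len(Q),"ctr",cx,cy,"size",w,h,"ang",an,"med",np.median(Q,0))
s=cv2.imread("pics/s.png")[50:260,210:370];t=cv2.imread("pics/t.png")[110:260,170:370]
cv2.imwrite("pics/v1.png",np.hstack([cv2.resize(s,(400,525)),cv2.resize(t,(400,525))]))
E
```

```text
scene foot 1153 ctr 491.62371826171875 181.84169006347656 size 189.33309936523438 430.3994140625 ang 4.873885631561279 med [0.4367 0.1641 0.0217]
scene bed 1004 ctr 502.1062316894531 171.29258728027344 size 174.00390625 454.8584289550781 ang 3.449807643890381 med [0.4742 0.0311 0.0517]
scene nb 737 ctr 503.21685791015625 172.7771453857422 size 157.98789978027344 453.24273681640625 ang 0.30951887369155884 med [0.4952 0.0801 0.0647]
scene handle 166 ctr 507.3050842285156 171.9197540283203 size 155.1964111328125 453.057861328125 ang 0.32773062586784363 med [0.5285 0.1316 0.0924]
scene levtop 436 ctr 468.6284484863281 116.5142593383789 size 207.79315185546875 138.30923461914062 ang 42.00630187988281 med [0.4893 0.156  0.1266]
scene headtop 1756 ctr 500.3064880371094 186.12429809570312 size 175.8620147705078 161.7941436767578 ang 6.290528774261475 med [0.4941 0.1697 0.3194]
scene headside 1339 ctr 500.3233642578125 184.92367553710938 size 184.22584533691406 166.1173858642578 ang 4.699636936187744 med [0.423  0.1214 0.2927]
top foot 1408 ctr 494.91619873046875 185.15066528320312 size 188.2
[... 258 characters left out ...]
.24417114257812 size 449.9553527832031 136.67205810546875 ang 89.16816711425781 med [0.4936 0.0653 0.0669]
top handle 140 ctr 488.96881103515625 175.25323486328125 size 455.4886474609375 134.6484832763672 ang 87.00333404541016 med [ 0.5116 -0.0419  0.0934]
top levtop 35 ctr 440.42889404296875 10.592071533203125 size 13.854089736938477 18.380382537841797 ang 86.2838134765625 med [0.4407 0.0115 0.1384]
top headtop 3509 ctr 502.19342041015625 187.30975341796875 size 179.3277130126953 163.7830352783203 ang 5.579209804534912 med [0.5021 0.1747 0.3224]
top headside 598 ctr 504.0435791015625 186.1097869873047 size 183.84925842285156 162.5865936279297 ang 4.635741710662842 med [0.4509 0.1662 0.3068]
```

View pics/v1.png

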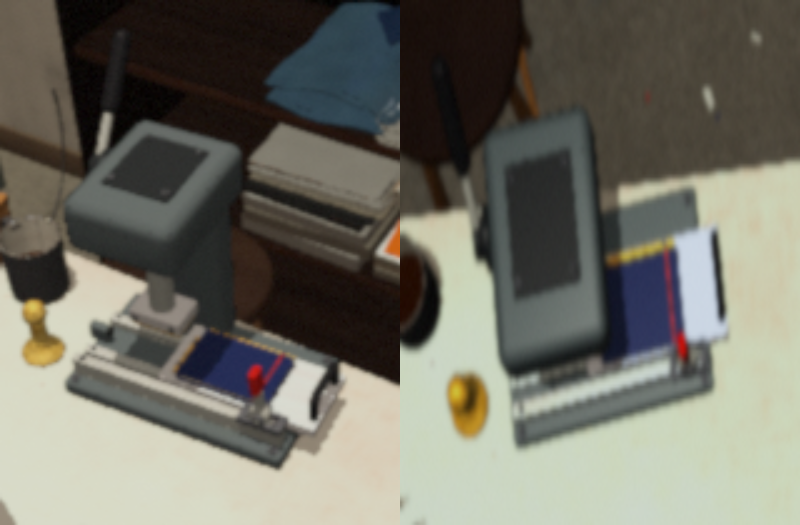

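```bash
python3 - <<'E'
from h import *
from scipy.optimize import minimize
np.set_printoptions(precision=4,suppress=True)
s=manip.observe(); q=s["ee_rot"]; print(R.from_quat([q[1],q[2],q[3],q[0]]).as_matrix())
for c in ["scene","top"]:
    P=np.load(c+"0.npz")["P"].reshape(-1,3)
    # front edge of foot: bin along y, min x of points z~24
    for n,a,b,y0,y1,f in [("footfront",.019,.028,0.02,.26,"min"),("headfront",.27,.328,.13,.24,"min"),("footback",.019,.028,0,.06,"max")]:
        Q=P[(P[:,2]>a)&(P[:,2]<b)&(P[:,0]>.38)&(P[:,0]<.65)]
        pts=[]
        for y in np.arange(y0,y1,.01):
            B=Q[(Q[:,1]>=y)&(Q[:,1]<y+.01)]
            if len(B)>3: pts.append([(B[:,0].min() if f=="min" else B[:,0].max()),y+.005])
        pts=np.array(pts); 
        if len(pts)<4: continue
        k=np.polyfit(pts[:,1],pts[:,0],1); print(c,n,"yaw deg",-np.degrees(np.arctan(k[0])),"x at y=.18",np.polyval(k,.18),"res",(np.polyval(k,pts[:,1])-pts[:,0]).std())
    Q=P[(P[:,2]>.019)&(P[:,2]<.028)&(P[:,0]>.38)&(P[:,0]<.65)&(P[:,1]>-.1)]
    pts=[]
    for x in np.arange(.42,.6,.01):
        B=Q[(Q[:,0]>=x)&(Q[:,0]<x+.01)]
        if len(B)>3: pts.append([x+.005,B[:,1].min()])
    print(c,"foot ymin",np.array(pts).round(3).tolist())
    Q=P[(P[:,2]>.085)&(P[:,2]<.1)&(P[:,1]<0.0)&(P[:,0]<.6)&(P[:,0]>.45)]
    print(c,"handle",len(Q),Q.mean(0),Q.min(0),Q.max(0))
E
```

```text
[[ 0.0001 -0.9566  0.2915]
 [ 0.0001  0.2915  0.9566]
 [-1.     -0.      0.0002]]
scene footfront yaw deg 4.32324072488333 x at y=.18 0.401849328136153 res 0.002421455638016158
scene headfront yaw deg 2.695118541305932 x at y=.18 0.40999112968732554 res 0.001424939678858716
scene footback yaw deg 5.649844650172701 x at y=.18 0.5806760148875617 res 0.0010614269806535988
scene foot ymin [[0.425, -0.033], [0.435, -0.03], [0.445, -0.028], [0.455, -0.029], [0.465, -0.037], [0.475, 0.177], [0.485, 0.177], [0.495, 0.177], [0.505, 0.177], [0.515, 0.177], [0.525, 0.387], [0.535, 0.273], [0.545, 0.182], [0.555, 0.28], [0.565, 0.13], [0.575, 0.001], [0.585, -0.011], [0.595, -0.006]]
scene handle 325 [ 0.4668 -0.5815  0.0902] [ 0.45   -0.8221  0.0851] [ 0.5424 -0.0391  0.0987]
top footfront yaw deg 4.943578661278039 x at y=.18 0.4032124438217729 res 0.0012849445577057179
top headfront yaw deg 3.4817735945980313 x at y=.18 0.4129432078970398 res 0.0010736570008259706
top footback yaw deg 3.0543979058676314 x at y=.18 0.5932864640720114 res 0.001265741293967971
top foot ymin [[0.425, -0.029], [0.435, -0.03], [0.445, -0.031], [0.455, -0.029], [0.495, 0.423], [0.505, 0.404], [0.515, 0.394], [0.525, 0.389], [0.535, 0.387], [0.545, 0.387], [0.555, 0.063], [0.565, -0.019], [0.575, -0.017], [0.585, -0.018], [0.595, -0.018]]
top handle 330 [ 0.4721 -0.5375  0.0925] [ 0.45   -0.8262  0.0853] [ 0.5463 -0.0382  0.0996]
```

Request:
{"method": "servo_tool", "body": {
  "increments": [
    {"z": 41,"claw": 0},
    {"z": 41},
    {"z": 41},
    {"z": 41},
    {"z": 41}
  ]
}}

```text
$.increments[0]: bad value
```

Request:
{"method": "servo_tool", "body": {
  "increments": [
    {"z": 41.0,"claw": 0.5},
    {"z": 41.0},
    {"z": 41.0},
    {"z": 41.0},
    {"z": 41.0}
  ]
}}

```text
$.increments[0]: bad value
```

Request:
{"method": "servo_tool", "body": {
  "increments": [
    {"x": 0,"y": 0,"z": 40,"ax": 0,"ay": 0,"az": 0,"claw": 10}
  ],
  "force": 30
}}

```text
t: 0.98
tool_pos: [0.1814, 0.5958, 0.2652]
ee_rot: [0.565, -0.423, 0.572, 0.419]
contact_force: [0.2, -0.5, -0.7]
gripper_width: 0.0755
```

Request:
{"method": "servo_tool", "body": {
  "increments": [
    {"x": 0,"y": 0,"z": 41,"ax": 0,"ay": 0,"az": 0.075,"claw": 0},
    {"x": 0,"y": 0,"z": 41,"ax": 0,"ay": 0,"az": 0.075,"claw": 0},
    {"x": 0,"y": -10,"z": 40,"ax": 0,"ay": 0,"az": 0.075,"claw": 0},
    {"x": 10,"y": -20,"z": 30,"ax": 0,"ay": 0,"az": 0.075,"claw": 0},
    {"x": 20,"y": -30,"z": 20,"ax": 0,"ay": 0,"az": 0.075,"claw": 0}
  ]
}}

```text
t: 1.4
tool_pos: [0.2111, 0.5384, 0.4465]
ee_rot: [0.479, -0.52, 0.477, 0.521]
contact_force: [0.9, -0.2, 0.7]
gripper_width: 0.0122
```

Request:
{"method": "servo_tool", "body": {
  "increments": [
    {"x": 20,"y": -36,"z": 0,"ax": 0,"ay": 0,"az": 0,"claw": 0},
    {"x": 20,"y": -36,"z": 0,"ax": 0,"ay": 0,"az": 0,"claw": 0},
    {"x": 20,"y": -36,"z": 0,"ax": 0,"ay": 0,"az": 0,"claw": 0},
    {"x": 20,"y": -36,"z": 0,"ax": 0,"ay": 0,"az": 0,"claw": 0},
    {"x": 20,"y": -36,"z": 0,"ax": 0,"ay": 0,"az": 0,"claw": 0}
  ]
}}

```text
t: 1.82
tool_pos: [0.3125, 0.356, 0.4435]
ee_rot: [-0.48, 0.52, -0.48, -0.519]
contact_force: [0.7, 0.8, -0.0]
gripper_width: -0.0002
```

Request:
{"method": "servo_tool", "body": {
  "increments": [
    {"x": 20,"y": -36,"z": 0,"ax": 0,"ay": 0,"az": 0,"claw": 0},
    {"x": 20,"y": -36,"z": 0,"ax": 0,"ay": 0,"az": 0,"claw": 0},
    {"x": 20,"y": -36,"z": 0,"ax": 0,"ay": 0,"az": 0,"claw": 0},
    {"x": 20,"y": -36,"z": 0,"ax": 0,"ay": 0,"az": 0,"claw": 0},
    {"x": 20,"y": -36,"z": 0,"ax": 0,"ay": 0,"az": 0,"claw": 0}
  ]
}}

```text
t: 2.23
tool_pos: [0.4125, 0.1759, 0.4436]
ee_rot: [-0.48, 0.52, -0.48, -0.519]
contact_force: [1.0, 0.8, -0.4]
gripper_width: -0.0003
```

Request:
{"method": "servo_tool", "body": {
  "increments": [
    {"x": 12,"y": -36,"z": 0,"ax": 0,"ay": 0,"az": 0,"claw": 0},
    {"x": 12,"y": -36,"z": 0,"ax": 0,"ay": 0,"az": 0,"claw": 0},
    {"x": 12,"y": -36,"z": 0,"ax": 0,"ay": 0,"az": 0,"claw": 0},
    {"x": 12,"y": -36,"z": 0,"ax": 0,"ay": 0,"az": 0,"claw": 0},
    {"x": 12,"y": -36,"z": 0,"ax": 0,"ay": 0,"az": 0,"claw": 0}
  ]
}}

```text
t: 2.65
tool_pos: [0.4722, -0.0041, 0.4436]
ee_rot: [-0.48, 0.52, -0.48, -0.519]
contact_force: [1.7, 0.4, 0.7]
gripper_width: -0.0
```

Request:
{"method": "servo_tool", "body": {
  "increments": [
    {"x": 14,"y": -36,"z": 0,"ax": 0,"ay": 0,"az": 0,"claw": 0},
    {"x": 14,"y": -36,"z": 0,"ax": 0,"ay": 0,"az": 0,"claw": 0},
    {"x": 14,"y": -32,"z": -20,"ax": 0,"ay": 0,"az": 0,"claw": 0},
    {"x": 0,"y": 0,"z": -40,"ax": 0,"ay": 0,"az": 0,"claw": 0},
    {"x": 0,"y": 0,"z": -40,"ax": 0,"ay": 0,"az": 0,"claw": 0}
  ]
}}

```text
t: 3.07
tool_pos: [0.5146, -0.108, 0.3423]
ee_rot: [-0.481, 0.519, -0.48, -0.518]
contact_force: [0.9, -0.4, -0.5]
gripper_width: -0.0001
```

```bash
python3 - <<'E'
from h import *
np.set_printoptions(precision=4,suppress=True)
K,T,p=cam("wrist"); print(T[:3,3],manip.observe()["joint_pos"])
im,d=manip.capture("wrist"); P=cloud(K,T,d); np.savez("w1.npz",im=im,P=P)
save("w1",im)
for l in ["bed_handle","lever_grip","notebook"]:
  for r in manip.silhouettes("wrist",l)[:1]:
    m=r["pixels"]&(d>0);Q=P[m];print(l,r["confidence"],r["bbox"])
    for a,b in [(.05,.06),(.062,.072),(.085,.1),(.12,.15)]:
      q=Q[(Q[:,2]>a)&(Q[:,2]<b)]
      if len(q)>10: print(a,len(q),q.mean(0),np.percentile(q,2,0),np.percentile(q,98,0),cv2.minAreaRect((q[:,:2]*1000).astype(np.float32)))
E
```

```text
[ 0.4442 -0.113   0.4847] [-0.3326  0.2474  1.6381  0.      1.2542 -1.9798]
bed_handle 0.64 [356.2, 106.2, 515.5, 199.5]
0.05 3906 [0.4997 0.0259 0.0544] [ 0.4444 -0.0511  0.0521] [0.5516 0.1605 0.0597] ((488.06561279296875, 54.532649993896484), (122.47039031982422, 214.9097900390625), 4.429366588592529)
0.062 238 [0.4576 0.0114 0.0654] [ 0.4264 -0.0512  0.0621] [0.5435 0.1435 0.0717] ((483.662109375, 46.257484436035156), (120.1863021850586, 194.84808349609375), 4.733464241027832)
0.085 560 [ 0.4986 -0.0399  0.0937] [ 0.4369 -0.051   0.0865] [0.5407 0.0052 0.0973] ((482.55755615234375, -32.850929260253906), (41.659305572509766, 119.21692657470703), 65.59406280517578)
0.12 311 [0.4399 0.0103 0.1356] [0.4299 0.0059 0.1215] [0.4497 0.0175 0.1422] ((439.899658203125, 11.57986068725586), (20.8355770111084, 12.580172538757324), 10.379013061523438)
lever_grip 0.65 [400.9, 106.7, 440.1, 131.1]
0.05 12 [0.4394 0.0064 0.0536] [ 0.431  -0.0017  0.0511] [0.4475 0.022  0.0584] ((442.1337585449219, 9.475408554077148), (18.833633422851562, 20.849153518676758), 19.712841033935547)
0.062 49 [0.4388 0
[... 228 characters left out ...]
0.0056 0.0995] ((440.5152282714844, 4.800117492675781), (12.16010856628418, 2.283191442489624), 5.952703952789307)
0.12 323 [0.4396 0.0106 0.1358] [0.4299 0.0059 0.1215] [0.4497 0.0182 0.1422] ((439.98284912109375, 12.213525772094727), (20.615755081176758, 13.385403633117676), 2.541498899459839)
notebook 0.92 [403.8, 132.0, 503.4, 191.7]
0.05 234 [0.4803 0.0361 0.056 ] [0.4494 0.0103 0.0532] [0.5366 0.1424 0.0597] ((492.2294616699219, 77.9137954711914), (86.58316802978516, 131.85523986816406), 5.4459452629089355)
0.062 5576 [0.492  0.075  0.0668] [0.4518 0.0147 0.0652] [0.5342 0.1353 0.0685] ((493.07354736328125, 76.64962768554688), (84.3003158569336, 128.67172241210938), 4.4413580894470215)
```

View pics/w1.png

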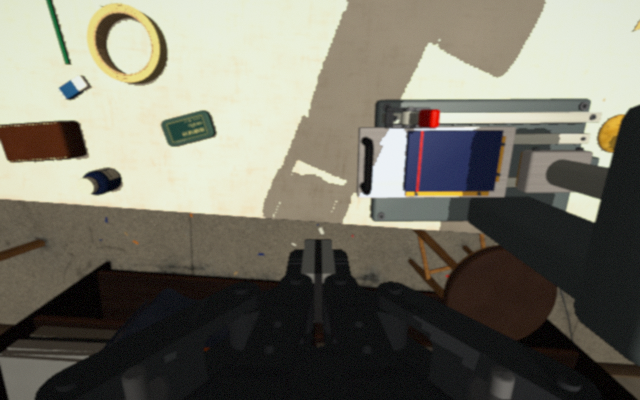

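Request:
{"method": "servo_tool", "body": {
  "increments": [
    {"x": -3,"y": 0,"z": -40,"ax": 0,"ay": 0,"az": 0,"claw": 0},
    {"x": 0,"y": 0,"z": -40,"ax": 0,"ay": 0,"az": 0,"claw": 0},
    {"x": 0,"y": 0,"z": -40,"ax": 0,"ay": 0,"az": 0,"claw": 0},
    {"x": 0,"y": 0,"z": -40,"ax": 0,"ay": 0,"az": 0,"claw": 0},
    {"x": 0,"y": 0,"z": -40,"ax": 0,"ay": 0,"az": 0,"claw": 0}
  ]
}}

```text
t: 3.68
tool_pos: [0.5133, -0.1063, 0.1449]
ee_rot: [-0.48, 0.522, -0.479, -0.518]
contact_force: [0.7, -0.7, 0.1]
gripper_width: 0.0002
```

Request:
{"method": "servo_tool", "body": {
  "increments": [
    {"x": 0,"y": 0,"z": -36,"ax": 0,"ay": 0,"az": 0,"claw": 0},
    {"x": 0,"y": 0,"z": -32,"ax": 0,"ay": 0,"az": 0,"claw": 0},
    {"x": -1,"y": 14,"z": 0,"ax": 0,"ay": 0,"az": 0,"claw": 0},
    {"x": -1,"y": 14,"z": 0,"ax": 0,"ay": 0,"az": 0,"claw": 0},
    {"x": 0,"y": 0,"z": 0,"ax": 0,"ay": 0,"az": 0,"claw": 0}
  ]
}}

```text
t: 4.1
tool_pos: [0.5111, -0.0768, 0.077]
ee_rot: [-0.48, 0.521, -0.479, -0.519]
contact_force: [-0.5, 0.4, 0.2]
gripper_width: -0.0003
```

Request:
{"method": "servo_tool", "body": {
  "increments": [
    {"x": -0.2,"y": 3,"z": -3,"ax": 0,"ay": 0,"az": 0,"claw": 0},
    {"x": -0.2,"y": 3,"z": 0,"ax": 0,"ay": 0,"az": 0,"claw": 0},
    {"x": -0.2,"y": 3,"z": 0,"ax": 0,"ay": 0,"az": 0,"claw": 0},
    {"x": -0.2,"y": 3,"z": 0,"ax": 0,"ay": 0,"az": 0,"claw": 0},
    {"x": -0.3,"y": 4,"z": 0,"ax": 0,"ay": 0,"az": 0,"claw": 0}
  ]
}}

```text
t: 4.52
tool_pos: [0.5084, -0.0623, 0.0728]
ee_rot: [-0.48, 0.52, -0.48, -0.519]
contact_force: [-0.4, -8.6, 1.4]
gripper_width: -0.0002
```

Request:
{"method": "servo_tool", "body": {
  "increments": [
    {"x": -0.4,"y": 5,"z": 0,"ax": 0,"ay": 0,"az": 0,"claw": 0},
    {"x": -0.4,"y": 5,"z": 0,"ax": 0,"ay": 0,"az": 0,"claw": 0},
    {"x": -0.4,"y": 5,"z": 0,"ax": 0,"ay": 0,"az": 0,"claw": 0},
    {"x": -0.4,"y": 5,"z": 0,"ax": 0,"ay": 0,"az": 0,"claw": 0},
    {"x": -0.4,"y": 5,"z": 0,"ax": 0,"ay": 0,"az": 0,"claw": 0}
  ]
}}

```text
t: 4.93
tool_pos: [0.5063, -0.0367, 0.0725]
ee_rot: [-0.48, 0.52, -0.48, -0.519]
contact_force: [1.1, -3.9, 2.8]
gripper_width: -0.0003
```

Request:
{"method": "servo_tool", "body": {
  "increments": [
    {"x": -0.4,"y": 5,"z": 0,"ax": 0,"ay": 0,"az": 0,"claw": 0},
    {"x": -0.4,"y": 5,"z": 0,"ax": 0,"ay": 0,"az": 0,"claw": 0},
    {"x": -0.4,"y": 5,"z": 0,"ax": 0,"ay": 0,"az": 0,"claw": 0},
    {"x": -0.4,"y": 5,"z": 0,"ax": 0,"ay": 0,"az": 0,"claw": 0},
    {"x": -0.4,"y": 5,"z": 0,"ax": 0,"ay": 0,"az": 0,"claw": 0}
  ]
}}

```text
t: 5.35
tool_pos: [0.5041, -0.0116, 0.0723]
ee_rot: [-0.48, 0.519, -0.48, -0.519]
contact_force: [1.7, -4.3, 3.3]
gripper_width: 0.0001
```

Request:
{"method": "servo_tool", "body": {
  "increments": [
    {"x": -0.4,"y": 5,"z": 0,"ax": 0,"ay": 0,"az": 0,"claw": 0},
    {"x": -0.4,"y": 5,"z": 0,"ax": 0,"ay": 0,"az": 0,"claw": 0},
    {"x": -0.4,"y": 5,"z": 0,"ax": 0,"ay": 0,"az": 0,"claw": 0},
    {"x": -0.4,"y": 5,"z": 0,"ax": 0,"ay": 0,"az": 0,"claw": 0},
    {"x": -0.4,"y": 5,"z": 0,"ax": 0,"ay": 0,"az": 0,"claw": 0}
  ]
}}

```text
t: 5.77
tool_pos: [0.502, 0.0134, 0.0723]
ee_rot: [0.48, -0.519, 0.48, 0.519]
contact_force: [1.9, -3.8, 3.7]
gripper_width: -0.0
```

Request:
{"method": "servo_tool", "body": {
  "increments": [
    {"x": -0.3,"y": 4,"z": 0,"ax": 0,"ay": 0,"az": 0,"claw": 0},
    {"x": -0.3,"y": 4,"z": 0,"ax": 0,"ay": 0,"az": 0,"claw": 0},
    {"x": -0.3,"y": 3,"z": 0,"ax": 0,"ay": 0,"az": 0,"claw": 0},
    {"x": -0.2,"y": 3,"z": 0,"ax": 0,"ay": 0,"az": 0,"claw": 0},
    {"x": -0.2,"y": 2,"z": 0,"ax": 0,"ay": 0,"az": 0,"claw": 0}
  ]
}}

```text
t: 6.18
tool_pos: [0.5006, 0.0292, 0.0723]
ee_rot: [0.48, -0.519, 0.48, 0.52]
contact_force: [1.8, -2.9, 2.8]
gripper_width: 0.0001
```

Request:
{"method": "servo_tool", "body": {
  "increments": [
    {"x": -0.2,"y": 2,"z": 0,"ax": 0,"ay": 0,"az": 0,"claw": 0},
    {"x": -0.2,"y": 2,"z": 0,"ax": 0,"ay": 0,"az": 0,"claw": 0},
    {"x": -0.2,"y": 2,"z": 0,"ax": 0,"ay": 0,"az": 0,"claw": 0}
  ]
}}

```text
t: 6.43
tool_pos: [0.5002, 0.035, 0.0723]
ee_rot: [0.48, -0.519, 0.48, 0.519]
contact_force: [2.4, -3.8, 1.7]
gripper_width: -0.0001
```

Request:
{"method": "servo_tool", "body": {
  "increments": [
    {"x": -0.1,"y": 1.5,"z": 0,"ax": 0,"ay": 0,"az": 0,"claw": 0},
    {"x": -0.1,"y": 1.5,"z": 0,"ax": 0,"ay": 0,"az": 0,"claw": 0}
  ]
}}

```text
t: 6.6
tool_pos: [0.5001, 0.0373, 0.0723]
ee_rot: [-0.48, 0.52, -0.48, -0.519]
contact_force: [-0.8, -16.2, 0.3]
gripper_width: 0.0
```

Request:
{"method": "servo_tool", "body": {
  "increments": [
    {"x": -0.1,"y": 1.5,"z": 0,"ax": 0,"ay": 0,"az": 0,"claw": 0},
    {"x": 0,"y": 0,"z": 0,"ax": 0,"ay": 0,"az": 0,"claw": 0}
  ]
}}

```text
t: 6.77
tool_pos: [0.5001, 0.0372, 0.0724]
ee_rot: [-0.48, 0.519, -0.481, -0.519]
contact_force: [-1.3, -13.6, -1.5]
gripper_width: -0.0002
```

Request:
{"method": "servo_tool", "body": {
  "increments": [
    {"x": 0.5,"y": -6,"z": 0,"ax": 0,"ay": 0,"az": 0,"claw": 0},
    {"x": 2,"y": -25,"z": 0,"ax": 0,"ay": 0,"az": 0,"claw": 0},
    {"x": 0,"y": -30,"z": 20,"ax": 0,"ay": 0,"az": 0,"claw": 0},
    {"x": 0,"y": -20,"z": 35,"ax": 0,"ay": 0,"az": 0,"claw": 0},
    {"x": -10,"y": -10,"z": 38,"ax": 0.107,"ay": 0.0083,"az": 0,"claw": 0}
  ]
}}

```text
t: 7.18
tool_pos: [0.4919, -0.0518, 0.1654]
ee_rot: [0.504, -0.49, 0.454, 0.548]
contact_force: [0.6, 0.3, 0.3]
gripper_width: 0.0001
```

Request:
{"method": "servo_tool", "body": {
  "increments": [
    {"x": -15,"y": 0,"z": 30,"ax": 0.107,"ay": 0.0083,"az": 0,"claw": 0},
    {"x": -15,"y": 0,"z": 20,"ax": 0.107,"ay": 0.0083,"az": 0,"claw": 0},
    {"x": -15,"y": 0,"z": 0,"ax": 0.107,"ay": 0.0083,"az": 0,"claw": 0},
    {"x": 0,"y": 0,"z": 0,"ax": 0.107,"ay": 0.0083,"az": 0,"claw": 0},
    {"x": 0,"y": 0,"z": 0,"ax": 0.107,"ay": 0.0083,"az": 0,"claw": 0}
  ]
}}

```text
t: 7.6
tool_pos: [0.447, -0.0515, 0.2165]
ee_rot: [0.609, -0.328, 0.301, 0.657]
contact_force: [-0.1, 0.7, -0.7]
gripper_width: 0.0004
```

Request:
{"method": "servo_tool", "body": {
  "increments": [
    {"x": 0,"y": 0,"z": 0,"ax": 0.107,"ay": 0.0083,"az": 0,"claw": 0},
    {"x": 0,"y": 0,"z": 0,"ax": 0,"ay": 0,"az": 0,"claw": 0}
  ]
}}

```text
t: 7.77
tool_pos: [0.4472, -0.0525, 0.2141]
ee_rot: [0.624, -0.289, 0.269, 0.674]
contact_force: [0.8, 0.7, -1.3]
gripper_width: -0.0001
```

```bash
cat > look.py <<'E'
from h import *
import sys
np.set_printoptions(precision=4,suppress=True)
K,T,p=cam("wrist"); s=manip.observe(); q=s["ee_rot"]
print(s["t"],"tcp",s["tool_pos"],s["joint_pos"]); print(R.from_quat([q[1],q[2],q[3],q[0]]).as_matrix())
ims=[]
for c in ["wrist","scene","top"]:
  K,T,p=cam(c)
  im,d=manip.capture(c); P=cloud(K,T,d); np.savez(c+sys.argv[1]+".npz",im=im,P=P); ims.append(im)
  for l in ["lever_grip","notebook","bed_handle"]:
   for r in manip.silhouettes(c,l)[:1]:
    m=r["pixels"]&(d>0);Q=P[m];print(c,l,round(r["confidence"],2),r["bbox"])
    for a,b in [(.062,.074),(.085,.1),(.105,.145)]:
      w=Q[(Q[:,2]>a)&(Q[:,2]<b)]
      if len(w)>10: print("  z",a,len(w),w.mean(0),np.percentile(w,3,0),np.percentile(w,97,0))
s1=ims[1][50:260,210:370]; 
save("v"+sys.argv[1],np.hstack([cv2.resize(ims[0],(480,300)),cv2.resize(s1,(229,300))]))
E
python3 look.py 2
```

```text
7.7667 tcp [ 0.4472 -0.0525  0.2141] [-0.5873  0.4502  1.9241  0.5897  1.3411 -2.5444]
[[-0.0532 -0.9971 -0.0547]
 [ 0.686  -0.0763  0.7236]
 [-0.7257  0.001   0.6881]]
wrist lever_grip 0.68 [317.9, 166.9, 388.1, 194.6]
  z 0.062 146 [0.4338 0.104  0.0689] [0.4243 0.0954 0.0624] [0.4559 0.2064 0.0738]
  z 0.085 140 [0.4313 0.1048 0.0926] [0.4249 0.1029 0.0854] [0.438  0.1083 0.0992]
  z 0.105 623 [0.4307 0.1077 0.1263] [0.4214 0.1045 0.1079] [0.4407 0.1143 0.1408]
wrist notebook 0.61 [323.7, 176.5, 388.8, 250.4]
  z 0.062 2444 [0.4856 0.1539 0.0665] [0.4501 0.1129 0.0654] [0.525  0.2261 0.0674]
wrist bed_handle 0.57 [275.1, 159.4, 392.6, 271.4]
  z 0.062 440 [0.4385 0.0983 0.0677] [0.4185 0.0478 0.0621] [0.4688 0.2308 0.0737]
  z 0.085 499 [0.4652 0.0665 0.0922] [0.4257 0.0481 0.0858] [0.494  0.1059 0.0984]
  z 0.105 623 [0.4307 0.1077 0.1263] [0.4214 0.1045 0.1079] [0.4406 0.1145 0.1408]
scene notebook 0.66 [254.7, 179.8, 299.5, 199.9]
  z 0.062 372 [0.4775 0.1678 0.0646] [0.4431 0.1113 0.0622] [0.5232 0.2289 0.0679]
scene bed_handle 0.64 [246.9, 176.1, 318.9, 214.2]
  z 0.062 65 [0.4478 0.0966 0.068 ] [0.4185 0.0469 0.0627] [0.5278 0.2296 0.073 ]
  z 0.085 81 [0.4855 0.0601 0.0915] [0.4256 0.0458 0.0863] [0.5276 0.1066 0.097 ]
  z 0.105 48 [0.4277 0.1056 0.1248] [0.4208 0.1014 0.1088] [0.437  0.1114 0.1396]
top notebook 0.67 [186.5, 127.0, 320.9, 237.4]
top bed_handle 0.54 [230.0, 217.2, 240.8, 222.4]
```

View pics/v2.png

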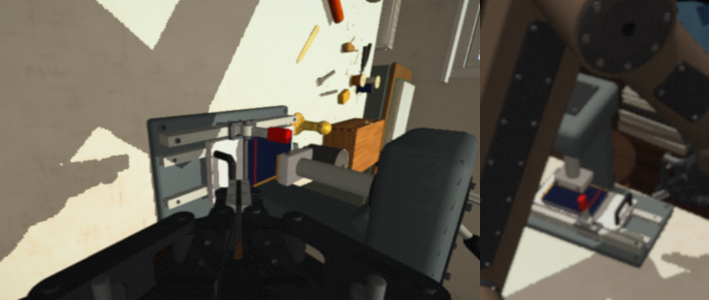

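Request:
{"method": "servo_tool", "body": {
  "increments": [
    {"x": -4,"y": 25,"z": -18,"ax": 0,"ay": 0,"az": 0,"claw": 0},
    {"x": -4,"y": 25,"z": -18,"ax": 0,"ay": 0,"az": 0,"claw": 0},
    {"x": -4,"y": 25,"z": -18,"ax": 0,"ay": 0,"az": 0,"claw": 0},
    {"x": -3,"y": 25,"z": -18,"ax": 0,"ay": 0,"az": 0,"claw": 0},
    {"x": -2,"y": 20,"z": -18,"ax": 0,"ay": 0,"az": 0,"claw": 0}
  ]
}}

```text
t: 8.78
tool_pos: [0.4298, 0.0697, 0.1247]
ee_rot: [0.623, -0.293, 0.27, 0.673]
contact_force: [1.1, 0.4, 0.2]
gripper_width: -0.0001
```

Request:
{"method": "servo_tool", "body": {
  "increments": [
    {"x": 0,"y": 0,"z": 0,"ax": 0,"ay": 0,"az": 0,"claw": 0}
  ]
}}

```text
t: 8.87
tool_pos: [0.4285, 0.0711, 0.1235]
ee_rot: [0.622, -0.291, 0.271, 0.675]
contact_force: [-0.8, 0.0, -0.1]
gripper_width: -0.0001
```

```bash
python3 look.py 3
```

```text
8.8667 tcp [0.4285 0.0711 0.1235] [-0.3732  0.5495  2.1325  0.8012  1.0241 -2.6527]
[[-0.0576 -0.9967 -0.0572]
 [ 0.6814 -0.0811  0.7274]
 [-0.7296  0.003   0.6838]]
wrist lever_grip 0.83 [284.7, 211.3, 396.4, 271.0]
  z 0.062 382 [0.4313 0.1022 0.0693] [0.4236 0.0954 0.0629] [0.4413 0.1202 0.0738]
  z 0.085 303 [0.4288 0.1049 0.0922] [0.4247 0.1031 0.0852] [0.4348 0.1094 0.0994]
  z 0.105 1915 [0.4295 0.1078 0.1269] [0.421  0.1046 0.1078] [0.44   0.1142 0.1409]
wrist notebook 0.9 [292.6, 205.9, 396.7, 334.8]
  z 0.062 1004 [0.4701 0.1954 0.0665] [0.4403 0.1307 0.0657] [0.5271 0.2328 0.0674]
  z 0.105 25 [0.4337 0.1096 0.12  ] [0.4206 0.1066 0.1075] [0.4414 0.1157 0.1363]
wrist bed_handle 0.55 [204.6, 196.2, 399.4, 345.6]
  z 0.062 1002 [0.4316 0.0958 0.0672] [0.418  0.0516 0.0621] [0.4616 0.1231 0.0737]
  z 0.085 314 [0.4287 0.1051 0.0922] [0.4247 0.1031 0.0852] [0.4347 0.1103 0.0994]
  z 0.105 1901 [0.4295 0.1077 0.1268] [0.4211 0.1046 0.1077] [0.4399 0.1142 0.1409]
scene notebook 0.89 [254.7, 180.7, 297.8, 198.0]
  z 0.062 400 [0.4762 0.1711 0.0644] [0.444  0.1125 0.0622] [0.522  0.2299 0.0678]
scene bed_handle 0.73 [246.1, 173.5, 310.2, 212.3]
  z 0.062 57 [0.4355 0.0952 0.068 ] [0.4186 0.0463 0.0621] [0.4662 0.1208 0.0735]
  z 0.085 18 [0.4331 0.0971 0.0927] [0.4246 0.0474 0.0859] [0.4613 0.1076 0.099 ]
  z 0.105 53 [0.428  0.1063 0.1229] [0.4213 0.102  0.1068] [0.4386 0.1125 0.1387]
```

View pics/v3.png

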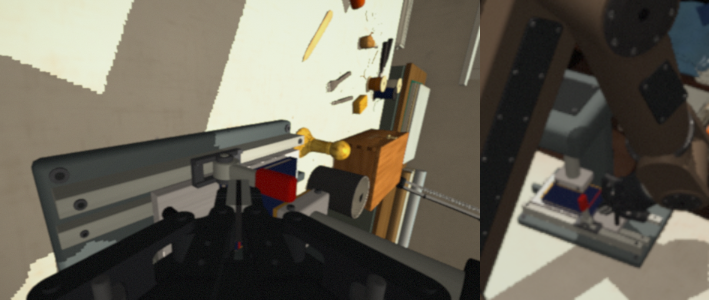

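Request:
{"method": "servo_tool", "body": {
  "increments": [
    {"x": 0,"y": -20,"z": 10,"ax": 0,"ay": 0,"az": 0,"claw": 0},
    {"x": 0,"y": -10,"z": 10,"ax": -0.007,"ay": 0.0824,"az": -0.0882,"claw": 0},
    {"x": 0,"y": 0,"z": 0,"ax": -0.007,"ay": 0.0824,"az": -0.0882,"claw": 0},
    {"x": 0,"y": 0,"z": 0,"ax": -0.007,"ay": 0.0824,"az": -0.0882,"claw": 0},
    {"x": 0,"y": 0,"z": 0,"ax": -0.007,"ay": 0.0824,"az": -0.0882,"claw": 0}
  ]
}}

```text
t: 9.88
tool_pos: [0.4305, 0.0381, 0.1455]
ee_rot: [0.675, -0.134, 0.426, 0.588]
contact_force: [-0.2, -0.0, -0.6]
gripper_width: -0.0002
```

```bash
python3 - <<'E'
from h import *
s=manip.observe();print(s["joint_pos"],s["tool_pos"])
E
```

```text
[-0.43786761  0.51214489  2.09581699  0.72968091  1.09329731 -2.13153268] [0.43046337 0.03806634 0.14552039]
```

Right direction; continue the half turn.

Request:
{"method": "servo_tool", "body": {
  "increments": [
    {"x": 0,"y": 0,"z": 0,"ax": -0.007,"ay": 0.0824,"az": -0.0882,"claw": 0},
    {"x": 0,"y": 0,"z": 0,"ax": -0.007,"ay": 0.0824,"az": -0.0882,"claw": 0},
    {"x": 0,"y": 0,"z": 0,"ax": -0.007,"ay": 0.0824,"az": -0.0882,"claw": 0},
    {"x": 0,"y": 0,"z": 0,"ax": -0.007,"ay": 0.0824,"az": -0.0882,"claw": 0},
    {"x": 0,"y": 0,"z": 0,"ax": -0.007,"ay": 0.0824,"az": -0.0882,"claw": 0}
  ]
}}

```text
t: 10.3
tool_pos: [0.4304, 0.0383, 0.1454]
ee_rot: [0.683, 0.072, 0.583, 0.435]
contact_force: [0.8, 0.6, -0.2]
gripper_width: -0.0
```

Request:
{"method": "servo_tool", "body": {
  "increments": [
    {"x": 0,"y": 0,"z": 0,"ax": -0.007,"ay": 0.0824,"az": -0.0882,"claw": 0},
    {"x": 0,"y": 0,"z": 0,"ax": -0.007,"ay": 0.0824,"az": -0.0882,"claw": 0},
    {"x": 0,"y": 0,"z": 0,"ax": -0.007,"ay": 0.0824,"az": -0.0882,"claw": 0},
    {"x": 0,"y": 0,"z": 0,"ax": -0.007,"ay": 0.0824,"az": -0.0882,"claw": 0},
    {"x": 0,"y": 0,"z": 0,"ax": -0.007,"ay": 0.0824,"az": -0.0882,"claw": 0}
  ]
}}

```text
t: 10.72
tool_pos: [0.4303, 0.0383, 0.1454]
ee_rot: [0.629, 0.272, 0.687, 0.242]
contact_force: [0.3, 0.2, -0.2]
gripper_width: 0.0004
```

Request:
{"method": "servo_tool", "body": {
  "increments": [
    {"x": 0,"y": 0,"z": 0,"ax": -0.007,"ay": 0.0824,"az": -0.0882,"claw": 0},
    {"x": 0,"y": 0,"z": 0,"ax": -0.007,"ay": 0.0824,"az": -0.0882,"claw": 0},
    {"x": 0,"y": 0,"z": 0,"ax": -0.007,"ay": 0.0824,"az": -0.0882,"claw": 0},
    {"x": 0,"y": 0,"z": 0,"ax": -0.007,"ay": 0.0824,"az": -0.0882,"claw": 0},
    {"x": 0,"y": 0,"z": 0,"ax": -0.007,"ay": 0.0824,"az": -0.0882,"claw": 0}
  ]
}}

```text
t: 11.13
tool_pos: [0.4304, 0.0383, 0.1454]
ee_rot: [0.519, 0.447, 0.728, 0.027]
contact_force: [0.2, 0.9, 0.3]
gripper_width: 0.0003
```

Request:
{"method": "servo_tool", "body": {
  "increments": [
    {"x": 0,"y": 0,"z": 0,"ax": -0.007,"ay": 0.0824,"az": -0.0882,"claw": 0},
    {"x": 0,"y": 0,"z": 0,"ax": -0.007,"ay": 0.0824,"az": -0.0882,"claw": 0},
    {"x": 0,"y": 0,"z": 0,"ax": -0.007,"ay": 0.0824,"az": -0.0882,"claw": 0},
    {"x": 0,"y": 0,"z": 0,"ax": -0.007,"ay": 0.0824,"az": -0.0882,"claw": 0},
    {"x": 0,"y": 0,"z": 0,"ax": -0.007,"ay": 0.0824,"az": -0.0882,"claw": 0}
  ]
}}

```text
t: 11.55
tool_pos: [0.4304, 0.0383, 0.1454]
ee_rot: [0.361, 0.581, 0.704, -0.19]
contact_force: [0.4, 0.9, -0.0]
gripper_width: 0.0003
```

Request:
{"method": "servo_tool", "body": {
  "increments": [
    {"x": 0,"y": 0,"z": 0,"ax": -0.007,"ay": 0.0824,"az": -0.0882,"claw": 0},
    {"x": 0,"y": 0,"z": 0,"ax": -0.007,"ay": 0.0824,"az": -0.0882,"claw": 0},
    {"x": 0,"y": 0,"z": 0,"ax": 0,"ay": 0,"az": 0,"claw": 0}
  ]
}}

```text
t: 11.8
tool_pos: [0.4304, 0.0383, 0.1454]
ee_rot: [0.288, 0.621, 0.676, -0.273]
contact_force: [0.3, 0.7, -0.9]
gripper_width: 0.0
```

```bash
python3 - <<'E'
from h import *
np.set_printoptions(precision=4,suppress=True)
s=manip.observe();q=s["ee_rot"];print(s["t"],s["joint_pos"],s["tool_pos"],R.from_quat([q[1],q[2],q[3],q[0]]).as_matrix())
E
```

```text
11.8 [-0.4371  0.5167  2.0909  0.7246  1.1032  0.5311] [0.4304 0.0383 0.1454] [[-0.0629  0.9967  0.0505]
 [ 0.6825  0.0799 -0.7265]
 [-0.7282 -0.0112 -0.6853]]
```

Request:
{"method": "servo_tool", "body": {
  "increments": [
    {"x": -1,"y": 15,"z": -15,"ax": 0,"ay": 0,"az": 0,"claw": 0},
    {"x": -1,"y": 15,"z": -15,"ax": 0,"ay": 0,"az": 0,"claw": 0},
    {"x": 0,"y": 8,"z": -2,"ax": 0,"ay": 0,"az": 0,"claw": 0},
    {"x": 0,"y": 5,"z": 0,"ax": 0,"ay": 0,"az": 0,"claw": 0},
    {"x": 0,"y": 4,"z": 0,"ax": 0,"ay": 0,"az": 0,"claw": 0}
  ]
}}

```text
t: 12.22
tool_pos: [0.4285, 0.0857, 0.1137]
ee_rot: [0.29, 0.62, 0.677, -0.27]
contact_force: [-0.2, 0.2, 0.4]
gripper_width: 0.0002
```

Request:
{"method": "servo_tool", "body": {
  "increments": [
    {"x": 0,"y": 4,"z": 0,"ax": 0,"ay": 0,"az": 0,"claw": 0},
    {"x": -0.3,"y": 4,"z": 0,"ax": 0,"ay": 0,"az": 0,"claw": 0},
    {"x": -0.3,"y": 4,"z": 0,"ax": 0,"ay": 0,"az": 0,"claw": 0},
    {"x": -0.3,"y": 4,"z": 0,"ax": 0,"ay": 0,"az": 0,"claw": 0},
    {"x": -0.3,"y": 4,"z": 0,"ax": 0,"ay": 0,"az": 0,"claw": 0}
  ]
}}

```text
t: 12.63
tool_pos: [0.4273, 0.1055, 0.1135]
ee_rot: [0.29, 0.62, 0.677, -0.271]
contact_force: [0.2, -2.1, -0.2]
gripper_width: 0.0001
```

Request:
{"method": "servo_tool", "body": {
  "increments": [
    {"x": -0.3,"y": 4,"z": -0.5,"ax": 0,"ay": 0,"az": 0,"claw": 0},
    {"x": -0.3,"y": 4,"z": -0.5,"ax": 0,"ay": 0,"az": 0,"claw": 0},
    {"x": -0.3,"y": 4,"z": -0.5,"ax": 0,"ay": 0,"az": 0,"claw": 0},
    {"x": -0.3,"y": 4,"z": -0.5,"ax": 0,"ay": 0,"az": 0,"claw": 0},
    {"x": -0.3,"y": 4,"z": -0.5,"ax": 0,"ay": 0,"az": 0,"claw": 0}
  ]
}}

```text
t: 13.05
tool_pos: [0.4257, 0.1257, 0.1107]
ee_rot: [0.29, 0.62, 0.677, -0.271]
contact_force: [0.6, -2.2, 0.4]
gripper_width: 0.0002
```

Request:
{"method": "servo_tool", "body": {
  "increments": [
    {"x": -0.3,"y": 4,"z": -1,"ax": 0,"ay": 0,"az": 0,"claw": 0},
    {"x": -0.3,"y": 4,"z": -1,"ax": 0,"ay": 0,"az": 0,"claw": 0},
    {"x": -0.3,"y": 4,"z": -1,"ax": 0,"ay": 0,"az": 0,"claw": 0},
    {"x": -0.3,"y": 3,"z": -2,"ax": 0,"ay": 0,"az": 0,"claw": 0},
    {"x": -0.3,"y": 3,"z": -2,"ax": 0,"ay": 0,"az": 0,"claw": 0}
  ]
}}

```text
t: 13.47
tool_pos: [0.4243, 0.1436, 0.1037]
ee_rot: [0.29, 0.62, 0.677, -0.271]
contact_force: [0.8, -5.5, 1.6]
gripper_width: -0.0001
```

Request:
{"method": "servo_tool", "body": {
  "increments": [
    {"x": -0.2,"y": 2.5,"z": -2,"ax": 0,"ay": 0,"az": 0,"claw": 0},
    {"x": -0.2,"y": 2,"z": -2,"ax": 0,"ay": 0,"az": 0,"claw": 0},
    {"x": -0.2,"y": 2,"z": -2,"ax": 0,"ay": 0,"az": 0,"claw": 0}
  ]
}}

```text
t: 13.72
tool_pos: [0.4238, 0.1499, 0.0977]
ee_rot: [0.29, 0.62, 0.677, -0.271]
contact_force: [-0.4, -5.9, 4.6]
gripper_width: -0.0003
```

```bash
python3 look.py 4
```

```text
13.7167 tcp [0.4238 0.1499 0.0977] [-0.2053  0.5946  2.1812  0.9717  0.9164  0.4557]
[[-0.0624  0.9965  0.0563]
 [ 0.6823  0.0838 -0.7263]
 [-0.7284 -0.0069 -0.6851]]
wrist lever_grip 0.76 [282.4, 221.7, 459.8, 279.8]
  z 0.062 859 [0.4348 0.1002 0.0698] [0.4258 0.0944 0.0631] [0.4404 0.1197 0.0738]
  z 0.085 1343 [0.4342 0.1466 0.0917] [0.4254 0.1334 0.0853] [0.439  0.165  0.0996]
wrist notebook 0.67 [303.3, 21.0, 457.6, 220.3]
  z 0.062 19665 [0.4909 0.1405 0.067 ] [0.4486 0.1138 0.0659] [0.5276 0.1744 0.0681]
wrist bed_handle 0.6 [252.9, 0.0, 640.0, 297.0]
  z 0.062 2681 [0.4414 0.1022 0.067 ] [0.4206 0.0798 0.0621] [0.5343 0.1346 0.0737]
  z 0.085 12675 [0.4864 0.0667 0.0943] [0.4323 0.0503 0.0873] [0.5219 0.1523 0.0974]
scene notebook 0.56 [255.0, 180.3, 285.8, 199.4]
  z 0.062 130 [0.4654 0.2077 0.0643] [0.4407 0.1287 0.0621] [0.4904 0.2304 0.0677]
scene bed_handle 0.91 [246.4, 176.6, 316.9, 213.7]
  z 0.062 70 [0.435  0.0969 0.0685] [0.4181 0.0462 0.0622] [0.4656 0.1233 0.0732]
  z 0.085 57 [0.4525 0.1005 0.0928] [0.4163 0.0448 0.0868] [0.4883 0.1671 0.0994]
```

View pics/v4.png

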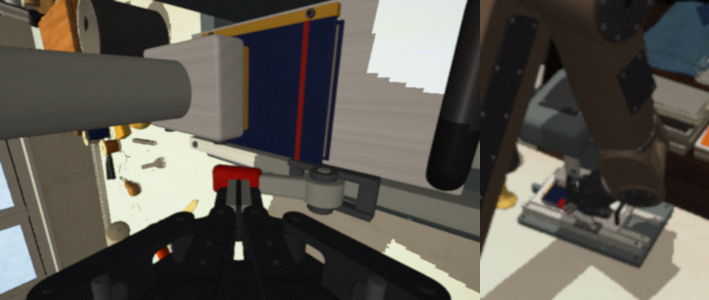

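Request:
{"method": "servo_tool", "body": {
  "increments": [
    {"x": -0.2,"y": 2,"z": -2.5,"ax": 0,"ay": 0,"az": 0,"claw": 0},
    {"x": -0.1,"y": 2,"z": -2.5,"ax": 0,"ay": 0,"az": 0,"claw": 0},
    {"x": -0.1,"y": 1.5,"z": -2.5,"ax": 0,"ay": 0,"az": 0,"claw": 0},
    {"x": -0.1,"y": 1.5,"z": -2.5,"ax": 0,"ay": 0,"az": 0,"claw": 0}
  ]
}}

```text
t: 14.65
tool_pos: [0.4234, 0.1566, 0.0878]
ee_rot: [0.29, 0.62, 0.676, -0.271]
contact_force: [0.4, -5.0, 5.8]
gripper_width: -0.0002
```

Request:
{"method": "servo_tool", "body": {
  "increments": [
    {"x": -0.1,"y": 1,"z": -2.5,"ax": 0,"ay": 0,"az": 0,"claw": 0},
    {"x": -0.1,"y": 0.5,"z": -2.5,"ax": 0,"ay": 0,"az": 0,"claw": 0}
  ]
}}

```text
t: 14.82
tool_pos: [0.4233, 0.1583, 0.0829]
ee_rot: [0.29, 0.62, 0.677, -0.271]
contact_force: [-0.1, -4.3, 6.8]
gripper_width: -0.0003
```

Request:
{"method": "servo_tool", "body": {
  "increments": [
    {"x": 0,"y": 0,"z": -2,"ax": 0,"ay": 0,"az": 0,"claw": 0},
    {"x": 0,"y": 0,"z": -2,"ax": 0,"ay": 0,"az": 0,"claw": 0}
  ]
}}

```text
t: 14.98
tool_pos: [0.4231, 0.1587, 0.0791]
ee_rot: [0.289, 0.621, 0.677, -0.27]
contact_force: [2.0, 1.6, 8.5]
gripper_width: -0.0002
```

Request:
{"method": "servo_tool", "body": {
  "increments": [
    {"x": 0,"y": 0,"z": -1,"ax": 0,"ay": 0,"az": 0,"claw": 0},
    {"x": 0,"y": 0,"z": -1,"ax": 0,"ay": 0,"az": 0,"claw": 0}
  ]
}}

```text
t: 15.15
tool_pos: [0.4232, 0.1589, 0.0773]
ee_rot: [0.289, 0.621, 0.677, -0.27]
contact_force: [2.2, 1.0, 12.6]
gripper_width: -0.0003
```

```bash
python3 look.py 5
```

```text
15.15 tcp [0.4232 0.1589 0.0773] [-0.1862  0.6399  2.1925  1.0261  0.8824  0.3987]
[[-0.0624  0.9965  0.0561]
 [ 0.6839  0.0836 -0.7248]
 [-0.7269 -0.0068 -0.6867]]
wrist lever_grip 0.65 [297.4, 216.5, 468.7, 306.4]
  z 0.062 4209 [0.4335 0.1301 0.0706] [0.4246 0.0936 0.0642] [0.4402 0.1761 0.0738]
  z 0.085 34 [0.4371 0.1218 0.0904] [0.4296 0.095  0.0861] [0.4402 0.1611 0.0922]
wrist notebook 0.59 [291.9, 4.3, 465.0, 235.2]
  z 0.062 26550 [0.4916 0.1408 0.067 ] [0.4493 0.1138 0.0659] [0.5276 0.1767 0.0681]
wrist bed_handle 0.62 [270.3, 0.0, 640.0, 329.9]
  z 0.062 6507 [0.4377 0.1195 0.0687] [0.4223 0.0793 0.0622] [0.4672 0.1744 0.0737]
  z 0.085 2913 [0.475  0.0591 0.0927] [0.463  0.0547 0.0872] [0.4899 0.0618 0.0961]
scene lever_grip 0.47 [263.4, 196.6, 290.1, 207.8]
  z 0.062 39 [0.4261 0.1292 0.0674] [0.4166 0.0908 0.0632] [0.434  0.172  0.0733]
scene notebook 0.63 [254.3, 179.6, 272.3, 192.4]
  z 0.062 125 [0.4619 0.2102 0.0642] [0.441  0.178  0.0621] [0.4894 0.2324 0.0675]
scene bed_handle 0.83 [248.1, 174.2, 315.3, 215.3]
  z 0.062 94 [0.4297 0.1159 0.0676] [0.4169 0.046  0.0629] [0.4655 0.1745 0.0734]
  z 0.085 18 [0.454  0.065  0.0899] [0.4127 0.045  0.0858] [0.4727 0.1557 0.0963]
top notebook 0.7 [402.9, 186.4, 427.9, 205.3]
```

View pics/v5.png

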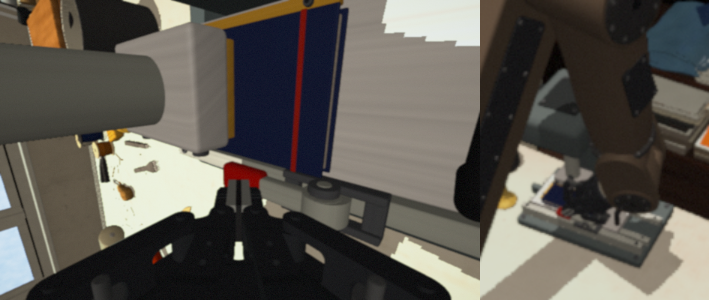

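Request:
{"method": "servo_tool", "body": {
  "increments": [
    {"x": 0,"y": 0,"z": -1,"ax": 0,"ay": 0,"az": 0,"claw": 0},
    {"x": 0,"y": 0,"z": -1,"ax": 0,"ay": 0,"az": 0,"claw": 0}
  ]
}}

```text
t: 15.92
tool_pos: [0.4233, 0.1591, 0.0763]
ee_rot: [0.289, 0.621, 0.677, -0.269]
contact_force: [-0.5, -6.2, 32.5]
gripper_width: -0.0002
```

Request:
{"method": "servo_tool", "body": {
  "increments": [
    {"x": 0,"y": 0,"z": -1,"ax": 0,"ay": 0,"az": 0,"claw": 0},
    {"x": 0,"y": 0,"z": 0,"ax": 0,"ay": 0,"az": 0,"claw": 0}
  ]
}}

```text
t: 16.08
tool_pos: [0.4234, 0.1591, 0.076]
ee_rot: [0.289, 0.621, 0.677, -0.269]
contact_force: [-1.2, -7.3, 35.2]
gripper_width: 0.0001
```

```bash
python3 - <<'E'
from h import *
K,T,p=cam("wrist"); im,d=manip.capture("wrist"); P=cloud(K,T,d)
hsv=cv2.cvtColor(im,cv2.COLOR_RGB2HSV)
m=(hsv[...,1]>170)&((hsv[...,0]<8)|(hsv[...,0]>172))&(P[...,2]<.1)&(P[...,0]<.445)&(P[...,0]>.42)
Q=P[m]; print(len(Q),Q.min(0),Q.max(0))
for y in np.arange(.14,.19,.005):
    B=Q[(Q[:,1]>=y)&(Q[:,1]<y+.005)]
    if len(B)>5: print(round(y,3),len(B),np.percentile(B[:,2],[10,50,90]).round(4))
print(manip.observe()["contact_force"],manip.observe()["tool_pos"])
E
```

```text
1084 [0.42005191 0.14560702 0.06452597] [0.4394749  0.17856418 0.08640094]
0.145 205 [0.0661 0.0713 0.0732]
0.15 163 [0.0686 0.0723 0.0733]
0.155 141 [0.0688 0.072  0.0734]
0.16 147 [0.068  0.0723 0.0734]
0.165 143 [0.0691 0.0727 0.0735]
0.17 185 [0.0698 0.0729 0.0736]
0.175 100 [0.0709 0.0729 0.0735]
[-1.53922743 -6.98203596 35.6838457 ] [0.42338692 0.15910388 0.07605148]
```

Request:
{"method": "servo_tool", "body": {
  "increments": [
    {"x": 0,"y": 0,"z": 6,"ax": 0,"ay": 0,"az": 0,"claw": 0},
    {"x": 0,"y": -10,"z": 12,"ax": 0,"ay": 0,"az": 0,"claw": 0},
    {"x": 0,"y": -22,"z": 22,"ax": 0,"ay": 0,"az": 0,"claw": 0},
    {"x": 0,"y": -28,"z": 25,"ax": 0,"ay": 0,"az": 0,"claw": 0},
    {"x": 0,"y": -28,"z": 25,"ax": 0,"ay": 0,"az": 0,"claw": 0}
  ]
}}

```text
t: 16.55
tool_pos: [0.4222, 0.0697, 0.1645]
ee_rot: [0.289, 0.619, 0.677, -0.271]
contact_force: [1.6, 0.3, -0.6]
gripper_width: 0.0
```

Request:
{"method": "servo_tool", "body": {
  "increments": [
    {"x": 0,"y": -28,"z": 20,"ax": 0,"ay": 0,"az": 0,"claw": 0},
    {"x": 0,"y": -28,"z": 10,"ax": 0,"ay": 0,"az": 0,"claw": 0},
    {"x": 0,"y": -28,"z": 0,"ax": 0,"ay": 0,"az": 0,"claw": 0},
    {"x": 0,"y": 0,"z": 0,"ax": 0,"ay": 0,"az": 0,"claw": 0},
    {"x": 0,"y": 0,"z": 0,"ax": 0,"ay": 0,"az": 0,"claw": 0}
  ]
}}

```text
t: 16.97
tool_pos: [0.4231, -0.0145, 0.1937]
ee_rot: [0.289, 0.621, 0.676, -0.271]
contact_force: [0.0, 0.4, 0.9]
gripper_width: -0.0001
```

```bash
python3 look.py 6; python3 - <<'E'
from h import *
z=np.load("wrist6.npz"); P=z["P"]; im=z["im"]; hsv=cv2.cvtColor(im,cv2.COLOR_RGB2HSV)
m=(hsv[...,1]>170)&((hsv[...,0]<8)|(hsv[...,0]>172))&(P[...,2]<.15)&(P[...,0]<.445)&(P[...,0]>.41)&(P[...,1]>.08)
print("grip",P[m].min(0),P[m].max(0),m.sum())
m=manip.silhouettes("wrist","notebook")[0]["pixels"]; q=P[m]; q=q[(q[:,2]>.064)&(q[:,2]<.07)&(q[:,0]>.43)]
print("nb",cv2.minAreaRect((q[:,:2]*1000).astype(np.float32)),np.percentile(q[:,2],[2,98]))
for c in ["scene","top"]:
  z=np.load(c+"6.npz"); P=z["P"]
  for l in ["needle_tin","masking_tape","brass_weight"]:
    for r in manip.silhouettes(c,l)[:1]: print(c,l,r["confidence"],np.median(P[r["pixels"]],0))
E
```

```text
16.9667 tcp [ 0.4231 -0.0145  0.1937] [-0.5447  0.4403  2.0272  0.6211  1.25    0.5689]
[[-0.0612  0.9966  0.0547]
 [ 0.6827  0.0818 -0.7261]
 [-0.7281 -0.0071 -0.6854]]
wrist lever_grip 0.6 [267.5, 150.2, 333.1, 172.4]
  z 0.062 775 [0.4309 0.1346 0.0711] [0.4194 0.0934 0.0639] [0.4399 0.1757 0.0739]
wrist notebook 0.62 [246.0, 58.5, 324.3, 149.9]
  z 0.062 4434 [0.4866 0.1522 0.067 ] [0.4456 0.1137 0.0659] [0.5266 0.2108 0.068 ]
  z 0.105 11 [0.4793 0.1436 0.1141] [0.463  0.1396 0.1093] [0.5164 0.1483 0.1216]
wrist bed_handle 0.86 [239.2, 36.3, 390.8, 180.4]
  z 0.062 1343 [0.4469 0.1131 0.0691] [0.4198 0.0487 0.0622] [0.5334 0.1745 0.0739]
  z 0.085 1366 [0.5003 0.054  0.093 ] [0.4658 0.0489 0.0866] [0.5326 0.0606 0.0965]
scene lever_grip 0.5 [266.4, 194.2, 290.2, 207.6]
  z 0.062 107 [0.4272 0.1331 0.0689] [0.4175 0.0921 0.0633] [0.4385 0.1701 0.0732]
scene notebook 0.68 [266.3, 193.3, 290.1, 207.7]
  z 0.062 120 [0.4275 0.1381 0.0688] [0.4173 0.0926 0.0629] [0.4373 0.1718 0.0732]
scene bed_handle 0.9 [244.4, 175.6, 318.4, 213.6]
  z 0.062 157 [0.4299 0.1263 0.0685] [0.4173 0.0494 0.0628] [0.4637 0.1734 0.0732]
  z 0.085 65 [0.4916 0.0517 0.0906] [0.4646 0.0458 0.0865] [0.5207 0.0587 0.0943]
top bed_handle 0.46 [230.1, 214.8, 241.8, 224.4]
grip [0.41798032 0.14554166 0.06552429] [0.43883876 0.17679731 0.07557593] 326
nb ((484.9956359863281, 175.79348754882812), (83.99996948242188, 127.47614288330078), 4.666487216949463) [0.06585934 0.06809827]
scene needle_tin 0.94 [ 0.47737257 -0.31242816  0.01189951]
scene masking_tape 0.95 [ 0.37011106 -0.39083876  0.01902334]
top needle_tin 0.63 [ 0.49302051 -0.33456842  0.01627196]
top masking_tape 0.93 [ 0.37723112 -0.39100132  0.02198423]
top brass_weight 0.56 [0.4335088  0.3392946  0.01905016]
```

View pics/v6.png

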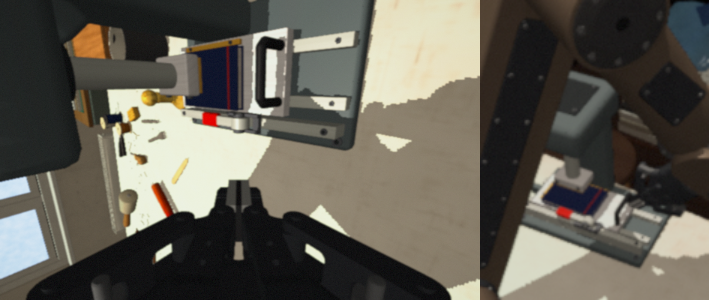

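```bash
python3 -c "
from cell import manip
print(manip.close_job())"
```

```text
the job is handed in; nothing more can be done
None
```

I pushed the bed home by its handle, and only then flipped the red lever over and down flat with the closed fingertips. I then backed the arm clear of everything and handed the job in at about 17 s. No verdict was reported.

- **Bed:** It travelled about 100 mm and stopped dead with about 14–16 N of push. The handle was still at its home position after the lever was down.
- **Lever:** Its top face measured level, at about z 73 mm. I pressed it against its stop with about 35 N, and it stayed flat after release.
- **Notebook:** It lies flat (top at 66–68 mm) and turned 4.7°, matching the press to within a few tenths of a degree. It moved about 99.5 mm with the bed, so it kept its place on the bed to within about 1 mm. I did not check its contact with the brass strips separately.
- **Other things:** The tape and the brass weight read as unmoved.
- **One disagreement:** The last top-camera reading of the needle tin was about 29 mm off its first one. The scene camera put the tin within about 2 mm of where it started, and the arm never went near it. I took the top reading as a poor view of the tin and did not look again.
- **Mid-run correction:** With the tool tilted, the last joint came within 0.04 rad of its limit. I gave the tool a half turn before touching the lever.

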